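# Find and hold down the rocking tub lid

### The arm

A 6-joint arm with a two-finger parallel gripper is mounted at the origin on the work surface. World frame = base frame: x ahead of the robot, y to its left, z up, the work surface at z = 0. Lengths are in m, angles in rad, forces in N, time in s.
With the tool pointing down it reaches from about 0.25 to 0.8 m from the base axis. Payload 3.9 kg.
Tool frame: the origin (TCP) lies midway between the tips of the shut fingers; the grasp point (between the pads) lies grasp_offset behind it (grasp_offset is the distance from the TCP to the grasp point, in m); z points along the fingers, y is the line along which they close (so a half turn about z gives the same grasp; the last joint's range is limited). The gripper opens to 85 mm and grips with 20 to 120 N. Pads are 22 mm wide; open, the fingers measure 114 mm over their backs; the gripper's body (76 mm by 85 mm) begins 54 mm behind the grasp point. The pads swing forward as they close: fully open they stand 13 mm farther back than shut.
Start: joints at [-1.116, 0.26, -0.138, 1.173, 0, 1.571], TCP at [0.231, -0.472, 0.231] pointing down, gripper open.
Joint ranges: [-2.78, 2.78], [-0.83, 1.72], [-1.28, 1.37], [-1.9, 2.12], [-1.57, 1.48], [-3.14, 3.14]. Speed limits (rad/s): [2.57, 2.57, 3.14, 3.14, 3.14, 3.14].

### API

Orientations are given as a unit quaternion [x, y, z, w].
In Python, from bench import sense, grab_frame, finish_job, grasp_offset gives the robot as it stands.
- The arm moves only by the tool arm_command, never from a script. Its argument "motion" is a list of rows, each an object with "slide": the shift along the tool's x, y, z in units of 0.04 m (1.0 is 0.04 m), a list of three; "rot": the turn, a rotation vector about the tool's x, y, z in units of 6 degrees (1.0 is 6 degrees), a list of three; "hand": the opening, from -1 (shut) to 1 (fully open), so that 0 is half open. In form: [{"slide": [dx, dy, dz], "rot": [wx, wy, wz], "hand": hand}, ...]. A call has 1 to 20 rows; each row shifts and turns the commanded pose from where the row before left it, along the tool's axes as they then stand; what a row does not reach is not made up. A row lasts 1/8 s, in which the tool goes at most 62.5 mm and 10.7 degrees, less where a joint would pass 70% of its speed; a pose out of reach is approached as far as the arm can. A call with a number of a shift or a turn outside -1 to 1 is refused whole. A call with a gripper value outside its range is refused whole. The fingers move at their own pace and stop on an object; "squeeze" is the grip in N (left out, the last holds). Time passes only in rows, so rows that do not move let the fingers close. It gives the time, the measured TCP pose, the force, the opening and the grip force at its end, in the units of the state.
- sense(): the state, without advancing time (a new reading comes with each control period).
- grab_frame(name): name is "side" or "top"; returns a dict with "image" (384x512x3 uint8, red, green, blue), "intrinsics" (3x3 intrinsics, pixels), "world_from_camera" (4x4, takes a point from camera to world coordinates). Camera axes: x right, y up, looking along -z (the intrinsics and any distortion apply to the point x, -y, -z); pixel columns grow to the right and rows downward; lengths in m; the calibration is good to about 2 mm. A picture is of the moment at which its call begins. There is no depth.
- finish_job(): hands the job in; it is judged then, once.
The state is a dict: "time_s": time; "q": joint angles; "dq": joint speeds; "joint_efforts": joint torques, N m; "tcp_pos": TCP position; "eef_rot": TCP orientation; "force": force on the tool from outside, world axes, zero at the start; "ft_torque": the same for the moment, N m; "grip_width": opening from 0.0 (shut) to 1.0 (fully open); "grip_force": force on a finger pad.
Only numpy, scipy, OpenCV 4.12 (cv2) and the standard library are available. Lean on these libraries where they do the work, as an engineer would, in place of code of your own. Each camera call takes 0.05 s, during which the arm holds its last target. There are 200 camera calls.

### The job

One of the five lids on these tubs has lost its snap: it looks like the others but rocks when you press near its edge. Try the lids with a fingertip to find it, then press that lid down level and fully home on its tub and keep holding it down so that I can tape it; finish while still holding it. Only touch and press: do not lift, tip or shift any tub, and leave the other things on the counter alone.

Things in the scene. Friction and masses are not known exactly. Their poses are not given: they have to be found in the camera images.
- tub_a: Filled brown card tub standing loose on the pan, 0.3 to 0.7 kg; 89 mm across its base, 108 mm at the rim; the tubs differ in depth (55 to 110 mm). Origin: centre of its underside; z up. On one of the five tubs the lid is sprung: it stands level, 6 mm too high; pressed in its middle it yields from 4 N, lies home on the rim at 7 N and stops hard there, and rises when let go (10 to 20 N holds it).
- lid_a_top (a point): Centre of the flat top of tub_a's white press-on lid, where it is now; z: the lid's upward normal. The five lids look alike: 116 mm across, 12 mm skirt, flat to 53 mm from the centre, then a 1.5 mm bead. Four do not give. The loose one, pressed with 2 to 4 N 35 mm from its centre, tips about 0.1 rad until that edge meets the rim (3 to 4 mm down at the finger) and springs level again.
- tub_b: Filled brown card tub standing loose on the pan, 0.3 to 0.7 kg; 89 mm across its base, 108 mm at the rim; the tubs differ in depth (55 to 110 mm). Origin: centre of its underside; z up. On one of the five tubs the lid is sprung: it stands level, 6 mm too high; pressed in its middle it yields from 4 N, lies home on the rim at 7 N and stops hard there, and rises when let go (10 to 20 N holds it).
- lid_b_top (a point): Centre of the flat top of tub_b's white press-on lid, where it is now; z: the lid's upward normal. The five lids look alike: 116 mm across, 12 mm skirt, flat to 53 mm from the centre, then a 1.5 mm bead. Four do not give. The loose one, pressed with 2 to 4 N 35 mm from its centre, tips about 0.1 rad until that edge meets the rim (3 to 4 mm down at the finger) and springs level again.
- tub_c: Filled brown card tub standing loose on the pan, 0.3 to 0.7 kg; 89 mm across its base, 108 mm at the rim; the tubs differ in depth (55 to 110 mm). Origin: centre of its underside; z up. On one of the five tubs the lid is sprung: it stands level, 6 mm too high; pressed in its middle it yields from 4 N, lies home on the rim at 7 N and stops hard there, and rises when let go (10 to 20 N holds it).
- lid_c_top (a point): Centre of the flat top of tub_c's white press-on lid, where it is now; z: the lid's upward normal. The five lids look alike: 116 mm across, 12 mm skirt, flat to 53 mm from the centre, then a 1.5 mm bead. Four do not give. The loose one, pressed with 2 to 4 N 35 mm from its centre, tips about 0.1 rad until that edge meets the rim (3 to 4 mm down at the finger) and springs level again.
- tub_d: Filled brown card tub standing loose on the pan, 0.3 to 0.7 kg; 89 mm across its base, 108 mm at the rim; the tubs differ in depth (55 to 110 mm). Origin: centre of its underside; z up. On one of the five tubs the lid is sprung: it stands level, 6 mm too high; pressed in its middle it yields from 4 N, lies home on the rim at 7 N and stops hard there, and rises when let go (10 to 20 N holds it).
- lid_d_top (a point): Centre of the flat top of tub_d's white press-on lid, where it is now; z: the lid's upward normal. The five lids look alike: 116 mm across, 12 mm skirt, flat to 53 mm from the centre, then a 1.5 mm bead. Four do not give. The loose one, pressed with 2 to 4 N 35 mm from its centre, tips about 0.1 rad until that edge meets the rim (3 to 4 mm down at the finger) and springs level again.
- tub_e: Filled brown card tub standing loose on the pan, 0.3 to 0.7 kg; 89 mm across its base, 108 mm at the rim; the tubs differ in depth (55 to 110 mm). Origin: centre of its underside; z up. On one of the five tubs the lid is sprung: it stands level, 6 mm too high; pressed in its middle it yields from 4 N, lies home on the rim at 7 N and stops hard there, and rises when let go (10 to 20 N holds it).
- lid_e_top (a point): Centre of the flat top of tub_e's white press-on lid, where it is now; z: the lid's upward normal. The five lids look alike: 116 mm across, 12 mm skirt, flat to 53 mm from the centre, then a 1.5 mm bead. Four do not give. The loose one, pressed with 2 to 4 N 35 mm from its centre, tips about 0.1 rad until that edge meets the rim (3 to 4 mm down at the finger) and springs level again.
- pan: Aluminium sheet pan on which the tubs stand, heavy, does not move; 406 mm (its x) by 546 mm (its y), floor 3 mm above the counter, rim 29 mm high. Origin: centre of its underside.
- jar_a: Bystander: loose glass spice jar with steel cap on the pan, 50 mm across, 96 mm tall. Origin: centre of its underside.
- jar_b: Bystander: loose glass spice jar with steel cap on the pan, 50 mm across, 96 mm tall. Origin: centre of its underside.
- tongs: Bystander: steel serving tongs lying on the pan, 230 by 36 mm, 10 mm high, along their x. Origin: centre of the underside.
- tape_dispenser: Bystander: black desk tape dispenser beside the pan, 60 by 165 mm, 93 mm tall. Origin: centre of the underside.
- label_roll: Bystander: roll of blank labels, 84 mm across, 52 mm tall. Origin: centre of the underside.
- marker: Bystander: marker pen with a red cap lying along its x, 135 mm long, 17 mm thick. Origin: below its middle.

How it is judged:
By the outcome, as a careful person would: the job done as asked, in the order asked, and still so for the second after the job is handed in, while the arm keeps its last pose, push and grip.
It also fails if it takes over 54 s, if anything falls off the work surface, if the arm or the gripper's body presses on something with over 40 N, if the wrist force passes 120 N, or if a joint passes its speed limit or range.

## Working session

There is one attempt and no reset: what is moved stays moved. The work goes in short steps, Python scripts to look and compute and a tool call to move; the robot and the scene stay as the last step left them, time stands still between calls to the robot, and variables do not carry over. Pictures are saved under pics/ and viewed, at most 10 in all, crops included, and the job is handed in when it is done.

Besides the shell and the picture viewer there is one more tool, called after "Request:" by a JSON object that holds its "fn" and its "kwargs". arm_command: Moves the arm, as the interface text tells. Shifts and turns lie within -1 to 1; 1 stands for 0.04 m of shift or 6 degrees of turn. Its arguments: {"type":"object","properties":{"motion":{"type":"array"},"squeeze":{"type":"number"}},"required":["motion"]}

```bash
mkdir -p pics; python3 - <<'E'
from bench import *
import cv2,numpy as np
for n in("side","top"):
    f=grab_frame(n);np.savez(n,**f)
    cv2.imwrite(f"pics/{n}0.png",cv2.resize(f["image"][:,:,::-1],(800,600)))
    print(f["intrinsics"],f["world_from_camera"].round(3))
s=sense();print(s,grasp_offset)
E
```

```text
[[410.65569176   0.         254.87106382]
 [  0.         410.65569176 193.51972679]
 [  0.           0.           1.        ]] [[-0.705  0.397 -0.587 -0.33 ]
 [-0.709 -0.391  0.587  0.848]
 [ 0.004  0.83   0.558  0.899]
 [ 0.     0.     0.     1.   ]]
[[377.72541759   0.         251.11435476]
 [  0.         377.72541759 190.76461979]
 [  0.           0.           1.        ]] [[ 0.02   0.996 -0.085  0.422]
 [-1.     0.018 -0.023 -0.016]
 [-0.021  0.086  0.996  1.279]
 [ 0.     0.     0.     1.   ]]
{'time_s': 0.1, 'q': array([-1.11599241e+00,  2.60625765e-01, -1.39261884e-01,  1.17269729e+00,
        3.63690803e-05,  1.57080291e+00]), 'dq': array([ 1.89359948e-04, -2.45114354e-03,  4.21309712e-03,  2.96153137e-04,
        7.24145092e-05,  8.05184825e-04]), 'joint_efforts': array([-5.83076726e-04, -4.06505942e+01,  2.54528207e+01,  1.00820814e-02,
       -4.12005227e-05, -5.26219921e-06]), 'tcp_pos': array([ 0.23036231, -0.47106804,  0.23053598]), 'eef_rot': array([ 9.74255759e-01,  2.25443819e-01, -1.83905197e-04, -8.75381370e-04]), 'force': array([ 0.22815876,  0.29978137, -0.26087317]), 'ft_torque': array([-0.01039562,  0.00148317,  0.0131869 ]), 'grip_force': 0.0, 'grip_width': 1.002170272217927} 0.0187
```

View pics/side0.png

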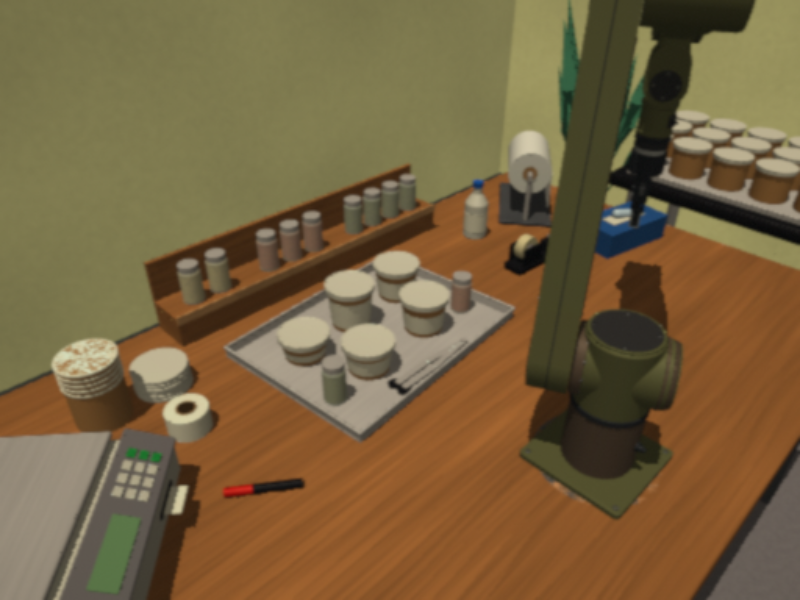

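View pics/top0.png

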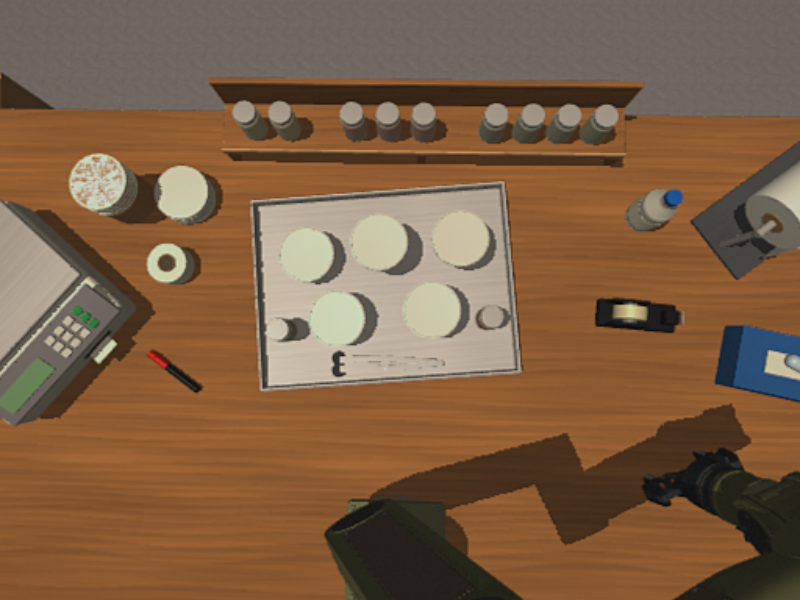

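Top view: lids at about (307,256), (380,243), (462,239), (338,319) and (434,310), with jars at (282,328) and (491,317). Side view, in the same order: (304,333), (350,287), (397,262), (368,343), (424,297). I'll enlarge both.

```bash
python3 - <<'E'
import cv2,numpy as np
a=np.load("side.npz")["image"];b=np.load("top.npz")["image"]
cv2.imwrite("pics/s1.png",cv2.resize(a[155:265,180:310,::-1],None,fx=5,fy=5,interpolation=cv2.INTER_CUBIC))
cv2.imwrite("pics/t1.png",cv2.resize(b[125:235,170:330,::-1],None,fx=5,fy=5,interpolation=cv2.INTER_CUBIC))
E
```

```text
(no output)
```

View pics/s1.png

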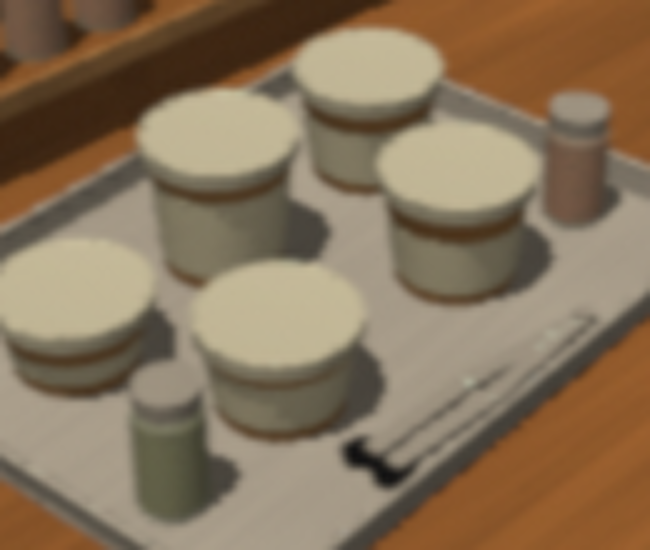

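View pics/t1.png

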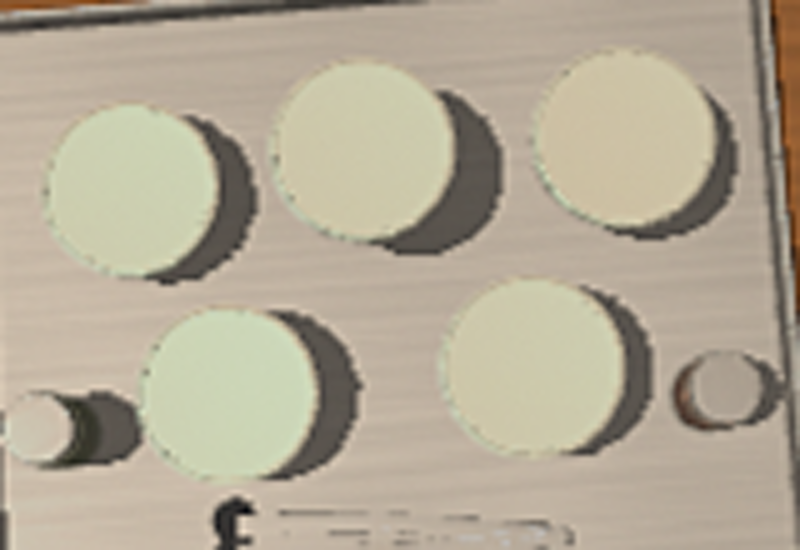

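```bash
cat >geo.py <<'E'
import numpy as np
from scipy.optimize import least_squares
C={n:dict(np.load(n+".npz")) for n in("side","top")}
def proj(n,P):
    c=C[n];T=np.linalg.inv(c["world_from_camera"]);p=P@T[:3,:3].T+T[:3,3]
    K=c["intrinsics"];return np.c_[K[0,0]*p[:,0]/-p[:,2]+K[0,2],K[1,1]*-p[:,1]/-p[:,2]+K[1,2]]
t=np.linspace(0,2*np.pi,180);circ=np.c_[np.cos(t),np.sin(t),0*t]*.058
E
python3 - <<'E'
from geo import *
# top: x0,x1,y0,y1 ; side: x0,x1,ytop (5x crop)
D={1:((46,218,104,277),(-5,155,238)),2:((273,453,60,240),(138,298,89)),3:((537,716,49,227),(294,444,27)),4:((143,317,308,480),(192,365,260)),5:((441,623,277,455),(377,539,122))}
u=lambda v,o:(np.array(v)+.5)/5-.5+o
for k,(a,b) in D.items():
    obs=np.r_[u(a[:2],170),u(a[2:],125),u(b[:2],180),u(b[2],155)]
    def f(x):
        p=proj("top",circ+x);q=proj("side",circ+x)
        return np.r_[p[:,0].min(),p[:,0].max(),p[:,1].min(),p[:,1].max(),q[:,0].min(),q[:,0].max(),q[:,1].min()]-obs
    r=least_squares(f,[.42,0,.09]);print(k,r.x.round(4),r.fun.round(2))
E
```

```text
1 [0.6151 0.1939 0.0611] [-0.39  0.59 -0.28  0.26 -1.14  1.02  0.13]
2 [0.6358 0.0418 0.1109] [-0.66  0.35 -0.51  0.08  0.15  0.43  0.21]
3 [ 0.6493 -0.1245  0.0932] [-0.56  0.29 -0.44  0.07  0.33  0.21  0.16]
4 [0.4831 0.125  0.0744] [-0.75  0.63 -1.08  0.75 -0.06  0.37  0.25]
5 [ 0.5026 -0.0672  0.0939] [-0.23  0.36 -0.6   0.66 -0.05 -0.12  0.12]
```

Request:
{"fn": "arm_command", "kwargs": {"motion": [{"slide": [0,0,0],"rot": [0,0,-0.97],"hand": -1},{"slide": [0,0,0],"rot": [0,0,-0.97],"hand": -1},{"slide": [0,0,0],"rot": [0,0,-0.97],"hand": -1},{"slide": [0,0,0],"rot": [0,0,-0.97],"hand": -1},{"slide": [0,0,0],"rot": [0,0,-0.97],"hand": -1},{"slide": [0,0,0],"rot": [0,0,-0.97],"hand": -1},{"slide": [0,0,0],"rot": [0,0,-0.97],"hand": -1},{"slide": [0,0,0],"rot": [0,0,-0.97],"hand": -1},{"slide": [0,0,0],"rot": [0,0,-0.97],"hand": -1},{"slide": [0,0,0],"rot": [0,0,-0.97],"hand": -1},{"slide": [0,0,0],"rot": [0,0,-0.97],"hand": -1}], "squeeze": 20}}

```text
time_s: 1.48
tcp_pos: [0.2304, -0.4713, 0.2308]
eef_rot: [0.705, 0.709, 0.0, -0.001]
force: [0.3, -0.3, 0.1]
grip_width: -0.0
grip_force: 0.0
```

Request:
{"fn": "arm_command", "kwargs": {"motion": [{"slide": [1,0.62,0],"rot": [0,0,0],"hand": -1},{"slide": [1,0.62,0],"rot": [0,0,0],"hand": -1},{"slide": [1,0.62,0],"rot": [0,0,0],"hand": -1},{"slide": [1,0.62,0],"rot": [0,0,0],"hand": -1},{"slide": [1,0.62,0],"rot": [0,0,0],"hand": -1},{"slide": [1,0.62,0],"rot": [0,0,0],"hand": -1},{"slide": [1,0.62,0],"rot": [0,0,0],"hand": -1},{"slide": [1,0.62,0],"rot": [0,0,0],"hand": -1},{"slide": [1,0.62,0],"rot": [0,0,0],"hand": -1},{"slide": [1,0.62,0],"rot": [0,0,0],"hand": -1},{"slide": [1,0.62,0],"rot": [0,0,0],"hand": -1},{"slide": [0,0,0.9],"rot": [0,0,0],"hand": -1},{"slide": [0,0,0.9],"rot": [0,0,0],"hand": -1},{"slide": [0,0,0.9],"rot": [0,0,0],"hand": -1},{"slide": [0,0,0],"rot": [0,0,0],"hand": -1}]}}

```text
time_s: 3.35
tcp_pos: [0.4997, -0.031, 0.1206]
eef_rot: [0.707, 0.708, -0.002, -0.003]
force: [-0.7, 0.2, 0.7]
grip_width: -0.0
grip_force: 0.0
```

Request:
{"fn": "arm_command", "kwargs": {"motion": [{"slide": [0,0,0.4],"rot": [0,0,0],"hand": -1},{"slide": [0,0,0.1],"rot": [0,0,0],"hand": -1},{"slide": [0,0,0.05],"rot": [0,0,0],"hand": -1},{"slide": [0,0,0],"rot": [0,0,0],"hand": -1}]}}

```text
time_s: 3.85
tcp_pos: [0.5033, -0.0313, 0.1021]
eef_rot: [0.707, 0.708, 0.0, 0.0]
force: [-0.4, 0.4, -0.5]
grip_width: -0.002
grip_force: 0.0
```

Request:
{"fn": "arm_command", "kwargs": {"motion": [{"slide": [0,0,0.05],"rot": [0,0,0],"hand": -1},{"slide": [0,0,0.05],"rot": [0,0,0],"hand": -1},{"slide": [0,0,0],"rot": [0,0,0],"hand": -1}]}}

```text
time_s: 4.22
tcp_pos: [0.5027, -0.0312, 0.0972]
eef_rot: [0.707, 0.708, -0.0, -0.0]
force: [0.0, 0.0, 0.2]
grip_width: 0.005
grip_force: 0.0
```

Request:
{"fn": "arm_command", "kwargs": {"motion": [{"slide": [0,0,0.05],"rot": [0,0,0],"hand": -1},{"slide": [0,0,0],"rot": [0,0,0],"hand": -1}]}}

```text
time_s: 4.47
tcp_pos: [0.503, -0.0313, 0.0961]
eef_rot: [0.707, 0.708, 0.0, 0.0]
force: [-1.9, 0.3, 5.4]
grip_width: 0.001
grip_force: 2.9
```

Request:
{"fn": "arm_command", "kwargs": {"motion": [{"slide": [0,0,-0.5],"rot": [0,0,0],"hand": -1},{"slide": [-0.37,0.91,0],"rot": [0,0,0],"hand": -1},{"slide": [-0.37,0.91,0],"rot": [0,0,0],"hand": -1},{"slide": [-0.37,0.91,0],"rot": [0,0,0],"hand": -1},{"slide": [-0.37,0.91,0],"rot": [0,0,0],"hand": -1},{"slide": [0,0,0],"rot": [0,0,0],"hand": -1},{"slide": [0,0,0.3],"rot": [0,0,0],"hand": -1},{"slide": [0,0,0.05],"rot": [0,0,0],"hand": -1},{"slide": [0,0,0],"rot": [0,0,0],"hand": -1}]}}

```text
time_s: 5.6
tcp_pos: [0.6472, -0.0898, 0.1009]
eef_rot: [0.706, 0.708, -0.0, -0.001]
force: [0.1, -0.0, 0.1]
grip_width: 0.002
grip_force: 0.0
```

Request:
{"fn": "arm_command", "kwargs": {"motion": [{"slide": [0,0,0.05],"rot": [0,0,0],"hand": -1},{"slide": [0,0,0],"rot": [0,0,0],"hand": -1}]}}

```text
time_s: 5.85
tcp_pos: [0.6484, -0.0902, 0.0995]
eef_rot: [0.707, 0.708, 0.0, 0.0]
force: [0.1, -0.1, -0.5]
grip_width: -0.004
grip_force: 0.0
```

Request:
{"fn": "arm_command", "kwargs": {"motion": [{"slide": [0,0,0.05],"rot": [0,0,0],"hand": -1},{"slide": [0,0,0],"rot": [0,0,0],"hand": -1}]}}

```text
time_s: 6.1
tcp_pos: [0.6484, -0.0902, 0.0972]
eef_rot: [0.707, 0.708, -0.0, -0.0]
force: [-0.1, 0.3, -0.7]
grip_width: 0.001
grip_force: 0.0
```

Request:
{"fn": "arm_command", "kwargs": {"motion": [{"slide": [0,0,0.05],"rot": [0,0,0],"hand": -1},{"slide": [0,0,0],"rot": [0,0,0],"hand": -1}]}}

```text
time_s: 6.35
tcp_pos: [0.6484, -0.0902, 0.0951]
eef_rot: [0.707, 0.708, -0.0, -0.0]
force: [-0.2, -0.3, -0.5]
grip_width: 0.002
grip_force: 0.0
```

Request:
{"fn": "arm_command", "kwargs": {"motion": [{"slide": [0,0,0.03],"rot": [0,0,0],"hand": -1},{"slide": [0,0,0],"rot": [0,0,0],"hand": -1}]}}

```text
time_s: 6.6
tcp_pos: [0.6485, -0.0903, 0.094]
eef_rot: [0.707, 0.708, -0.0, -0.0]
force: [-0.7, -0.4, 0.5]
grip_width: -0.002
grip_force: 0.0
```

Request:
{"fn": "arm_command", "kwargs": {"motion": [{"slide": [0,0,0.05],"rot": [0,0,0],"hand": -1},{"slide": [0,0,0],"rot": [0,0,0],"hand": -1}]}}

```text
time_s: 6.85
tcp_pos: [0.6486, -0.0902, 0.0923]
eef_rot: [0.707, 0.708, 0.0, 0.0]
force: [-0.6, 0.5, 1.7]
grip_width: 0.002
grip_force: 0.9
```

Request:
{"fn": "arm_command", "kwargs": {"motion": [{"slide": [0,0,0.03],"rot": [0,0,0],"hand": -1},{"slide": [0,0,0],"rot": [0,0,0],"hand": -1}]}}

```text
time_s: 7.1
tcp_pos: [0.6487, -0.0901, 0.0911]
eef_rot: [0.707, 0.708, 0.0, 0.0]
force: [-0.1, 1.1, 3.5]
grip_width: 0.004
grip_force: 1.5
```

Request:
{"fn": "arm_command", "kwargs": {"motion": [{"slide": [0,0,0.03],"rot": [0,0,0],"hand": -1},{"slide": [0,0,0],"rot": [0,0,0],"hand": -1}]}}

```text
time_s: 7.35
tcp_pos: [0.6487, -0.0902, 0.0904]
eef_rot: [0.707, 0.708, 0.0, 0.0]
force: [-0.2, 0.3, 6.1]
grip_width: 0.003
grip_force: 3.1
```

Request:
{"fn": "arm_command", "kwargs": {"motion": [{"slide": [0,0,0.03],"rot": [0,0,0],"hand": -1},{"slide": [0,0,0],"rot": [0,0,0],"hand": -1}]}}

```text
time_s: 7.6
tcp_pos: [0.6487, -0.0902, 0.0896]
eef_rot: [0.707, 0.708, 0.0, 0.0]
force: [-1.3, 0.9, 8.4]
grip_width: 0.003
grip_force: 4.1
```

```bash
python3 - <<'E'
from bench import *
import cv2,numpy as np
f=grab_frame("side")["image"];o=np.load("side.npz")["image"]
k=lambda i:cv2.resize(i[150:205,230:285,::-1],(400,400),interpolation=cv2.INTER_CUBIC)
cv2.imwrite("pics/s2.png",np.hstack([k(o),k(f)]))
print(sense()["tcp_pos"],sense()["force"])
E
```

```text
[ 0.64873692 -0.09019925  0.08962508] [-1.03934109  1.18112997  8.09440698]
```

View pics/s2.png

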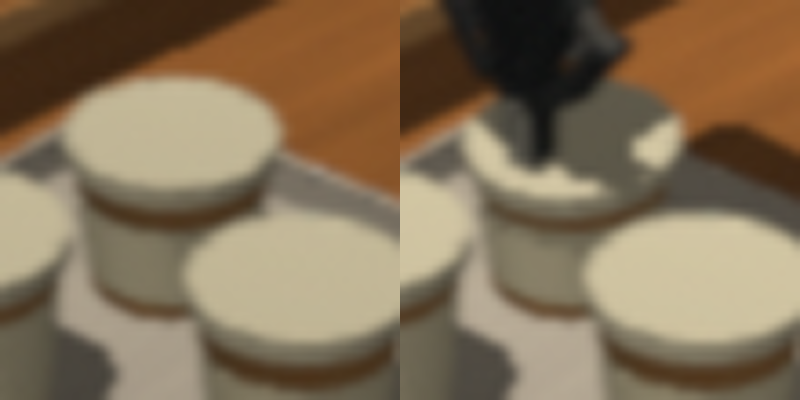

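Request:
{"fn": "arm_command", "kwargs": {"motion": [{"slide": [0,0,-1],"rot": [0,0,0],"hand": -1},{"slide": [0,0,-0.1],"rot": [0,0,0],"hand": -1},{"slide": [0.81,-0.11,0],"rot": [0,0,0],"hand": -1},{"slide": [0.81,-0.11,0],"rot": [0,0,0],"hand": -1},{"slide": [0.81,-0.11,0],"rot": [0,0,0],"hand": -1},{"slide": [0,0,0],"rot": [0,0,0],"hand": -1},{"slide": [0,0,0.3],"rot": [0,0,0],"hand": -1},{"slide": [0,0,0.05],"rot": [0,0,0],"hand": -1},{"slide": [0,0,0],"rot": [0,0,0],"hand": -1}]}}

```text
time_s: 8.78
tcp_pos: [0.6347, 0.006, 0.1177]
eef_rot: [0.707, 0.707, -0.001, -0.0]
force: [-0.2, 1.2, -0.4]
grip_width: 0.003
grip_force: 0.0
```

Request:
{"fn": "arm_command", "kwargs": {"motion": [{"slide": [0,0,0.05],"rot": [0,0,0],"hand": -1},{"slide": [0,0,0],"rot": [0,0,0],"hand": -1}]}}

```text
time_s: 9.02
tcp_pos: [0.6352, 0.0066, 0.1165]
eef_rot: [0.707, 0.707, 0.0, 0.0]
force: [0.5, 0.3, -0.4]
grip_width: -0.004
grip_force: 0.0
```

Request:
{"fn": "arm_command", "kwargs": {"motion": [{"slide": [0,0,0.03],"rot": [0,0,0],"hand": -1},{"slide": [0,0,0],"rot": [0,0,0],"hand": -1}]}}

```text
time_s: 9.28
tcp_pos: [0.6352, 0.0069, 0.1153]
eef_rot: [0.707, 0.708, 0.0, 0.0]
force: [0.6, -0.9, 0.7]
grip_width: -0.001
grip_force: 0.0
```

Request:
{"fn": "arm_command", "kwargs": {"motion": [{"slide": [0,0,0.03],"rot": [0,0,0],"hand": -1},{"slide": [0,0,0],"rot": [0,0,0],"hand": -1}]}}

```text
time_s: 9.52
tcp_pos: [0.6351, 0.007, 0.114]
eef_rot: [0.707, 0.708, -0.0, -0.0]
force: [-0.9, -1.1, 0.3]
grip_width: 0.0
grip_force: 0.0
```

Request:
{"fn": "arm_command", "kwargs": {"motion": [{"slide": [0,0,0.03],"rot": [0,0,0],"hand": -1},{"slide": [0,0,0],"rot": [0,0,0],"hand": -1}]}}

```text
time_s: 9.78
tcp_pos: [0.6351, 0.0069, 0.1128]
eef_rot: [0.707, 0.708, -0.0, -0.0]
force: [-0.0, -1.0, 0.3]
grip_width: -0.003
grip_force: 0.0
```

Request:
{"fn": "arm_command", "kwargs": {"motion": [{"slide": [0,0,0.03],"rot": [0,0,0],"hand": -1},{"slide": [0,0,0],"rot": [0,0,0],"hand": -1}]}}

```text
time_s: 10.02
tcp_pos: [0.6353, 0.0069, 0.1121]
eef_rot: [0.707, 0.708, 0.0, 0.0]
force: [-1.0, -1.0, 2.1]
grip_width: -0.002
grip_force: 1.3
```

Request:
{"fn": "arm_command", "kwargs": {"motion": [{"slide": [0,0,0.03],"rot": [0,0,0],"hand": -1},{"slide": [0,0,0],"rot": [0,0,0],"hand": -1}]}}

```text
time_s: 10.28
tcp_pos: [0.6353, 0.0069, 0.1121]
eef_rot: [0.707, 0.708, 0.0, 0.0]
force: [-3.4, 0.8, 9.1]
grip_width: 0.001
grip_force: 4.3
```

Request:
{"fn": "arm_command", "kwargs": {"motion": [{"slide": [0,0,0.03],"rot": [0,0,0],"hand": -1},{"slide": [0,0,0],"rot": [0,0,0],"hand": -1}]}}

```text
time_s: 10.52
tcp_pos: [0.6354, 0.0069, 0.112]
eef_rot: [0.707, 0.708, 0.001, 0.001]
force: [-4.2, -0.2, 14.9]
grip_width: 0.001
grip_force: 7.1
```

L2 is hard: 15 N with no movement. L3 yielded about 3–4 mm with a soft slope, so it's the loose lid. I'm going to its centre.

Request:
{"fn": "arm_command", "kwargs": {"motion": [{"slide": [0,0,-0.4],"rot": [0,0,0],"hand": -1},{"slide": [-0.82,0.09,0],"rot": [0,0,0],"hand": -1},{"slide": [-0.82,0.09,0],"rot": [0,0,0],"hand": -1},{"slide": [-0.82,0.09,0],"rot": [0,0,0],"hand": -1},{"slide": [-0.82,0.09,0],"rot": [0,0,0],"hand": -1},{"slide": [0,0,0],"rot": [0,0,0],"hand": -1},{"slide": [0,0,0.5],"rot": [0,0,0],"hand": -1},{"slide": [0,0,0.15],"rot": [0,0,0],"hand": -1},{"slide": [0,0,0],"rot": [0,0,0],"hand": -1},{"slide": [0,0,0],"rot": [0,0,0],"hand": -1}]}}

```text
time_s: 11.78
tcp_pos: [0.6502, -0.1238, 0.1]
eef_rot: [0.706, 0.708, 0.0, 0.0]
force: [0.6, 0.6, 0.0]
grip_width: 0.0
grip_force: 0.0
```

```bash
python3 - <<'E'
from bench import *
import cv2,numpy as np
from geo import proj
k=lambda i,r,c,n:cv2.resize(i[r:r+n,c:c+n,::-1],(400,400),interpolation=cv2.INTER_CUBIC)
a=grab_frame("side")["image"];b=grab_frame("top")["image"]
cv2.imwrite("pics/s3.png",np.hstack([k(a,150,230,50),k(b,125,270,50)]))
s=sense();print(s["tcp_pos"],s["force"])
for n,o in(("side",(230,150)),("top",(270,125))):
    p=proj(n,np.array([s["tcp_pos"],[.6493,-.1245,.0935]]));print(n,((p-o+.5)*8-.5).round(1))
E
```

```text
[ 0.65029438 -0.12405182  0.100076  ] [-0.03005938  0.36600351  0.69220241]
side [[190.8 130.6]
 [192.9 142.8]]
top [[202.1 213.2]
 [201.6 218.8]]
```

View pics/s3.png

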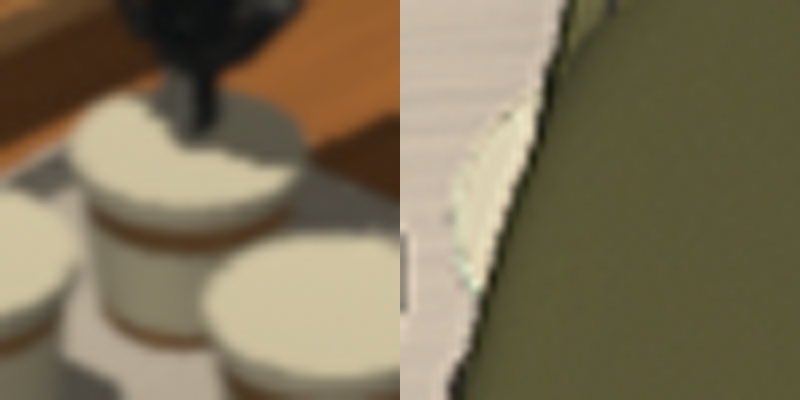

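The tip is at (196,138) over the lid, whose centre is at about (188–192,140), so it's within about 2 mm. I'll nudge it 1 mm in +x and +y, then press.

Request:
{"fn": "arm_command", "kwargs": {"motion": [{"slide": [0.025,0.015,0],"rot": [0,0,0],"hand": -1},{"slide": [0,0,0.1],"rot": [0,0,0],"hand": -1},{"slide": [0,0,0.05],"rot": [0,0,0],"hand": -1},{"slide": [0,0,0],"rot": [0,0,0],"hand": -1}]}}

```text
time_s: 12.38
tcp_pos: [0.6504, -0.1232, 0.0937]
eef_rot: [0.707, 0.708, 0.0, 0.0]
force: [-0.7, 0.2, 4.1]
grip_width: 0.001
grip_force: 2.1
```

Request:
{"fn": "arm_command", "kwargs": {"motion": [{"slide": [0,0,0.05],"rot": [0,0,0],"hand": -1},{"slide": [0,0,0],"rot": [0,0,0],"hand": -1}]}}

```text
time_s: 12.62
tcp_pos: [0.6504, -0.1232, 0.0915]
eef_rot: [0.707, 0.708, 0.0, 0.0]
force: [-1.0, 1.0, 5.2]
grip_width: 0.001
grip_force: 2.6
```

Request:
{"fn": "arm_command", "kwargs": {"motion": [{"slide": [0,0,0.05],"rot": [0,0,0],"hand": -1},{"slide": [0,0,0],"rot": [0,0,0],"hand": -1}]}}

```text
time_s: 12.88
tcp_pos: [0.6504, -0.1232, 0.0897]
eef_rot: [0.707, 0.708, 0.0, 0.0]
force: [-2.5, 1.1, 6.5]
grip_width: 0.005
grip_force: 3.1
```

Request:
{"fn": "arm_command", "kwargs": {"motion": [{"slide": [0,0,0.05],"rot": [0,0,0],"hand": -1},{"slide": [0,0,0],"rot": [0,0,0],"hand": -1}]}}

```text
time_s: 13.12
tcp_pos: [0.6504, -0.1232, 0.0881]
eef_rot: [0.707, 0.708, 0.0, 0.0]
force: [-2.5, 0.8, 7.0]
grip_width: -0.0
grip_force: 3.6
```

The lid yields from 4 N to 7 N as described, which confirms it. I'll continue onto the hard stop.

Request:
{"fn": "arm_command", "kwargs": {"motion": [{"slide": [0,0,0.03],"rot": [0,0,0],"hand": -1},{"slide": [0,0,0],"rot": [0,0,0],"hand": -1}]}}

```text
time_s: 13.38
tcp_pos: [0.6504, -0.1232, 0.0878]
eef_rot: [0.707, 0.708, 0.0, 0.0]
force: [-3.6, 0.6, 11.5]
grip_width: -0.0
grip_force: 5.8
```

Request:
{"fn": "arm_command", "kwargs": {"motion": [{"slide": [0,0,0.02],"rot": [0,0,0],"hand": -1},{"slide": [0,0,0],"rot": [0,0,0],"hand": -1}]}}

```text
time_s: 13.62
tcp_pos: [0.6505, -0.1233, 0.0877]
eef_rot: [0.707, 0.708, 0.001, 0.001]
force: [-5.0, 1.4, 15.5]
grip_width: -0.001
grip_force: 7.5
```

Request:
{"fn": "arm_command", "kwargs": {"motion": [{"slide": [0,-0.012,0],"rot": [0,0,0],"hand": -1},{"slide": [0,0,0],"rot": [0,0,0],"hand": -1},{"slide": [0,0,0],"rot": [0,0,0],"hand": -1},{"slide": [0,0,0],"rot": [0,0,0],"hand": -1}]}}

```text
time_s: 14.12
tcp_pos: [0.6505, -0.1232, 0.0878]
eef_rot: [0.707, 0.708, 0.001, 0.001]
force: [-3.9, 1.4, 14.4]
grip_width: -0.003
grip_force: 7.1
```

```bash
python3 - <<'E'
from bench import *
import cv2,numpy as np
a=grab_frame("side")["image"];o=np.load("side.npz")["image"]
k=lambda i:cv2.resize(i[150:205,230:285,::-1],(400,400),interpolation=cv2.INTER_CUBIC)
cv2.imwrite("pics/s4.png",np.hstack([k(o),k(a)]));print(sense()["force"])
E
```

```text
[-3.22948445  2.06418286 14.79485615]
```

View pics/s4.png

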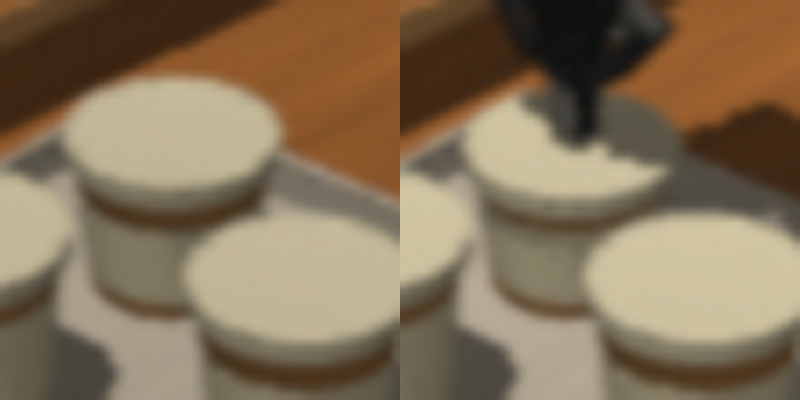

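The tub base hasn't moved: its lower edge is at (165,315) before and (565,315) now. The lid sits level and lower, with the tip at its centre, (575,140).

```bash
python3 -c "from bench import *;print(finish_job())"
```

```text
the job is handed in; nothing more can be done
None
```

I found the loose lid on the far-right tub as seen from the robot (x 0.65, y −0.12) and handed the job in with it pressed level and fully home, still held at about 15 N; I tried three of the five lids before it showed itself, so the two left-hand ones were never touched.

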